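# Fish the straightedge out of the box frame

### The job

The wooden straightedge was left inside the deep box frame and must come out before the glass goes on. It is longer than the window in the white mount, so tip one end up through the window, draw it out at a slant, and finish holding it in the gripper, level and still, about a hand's breadth (roughly 10 cm) above the frame; do not let go or put it down. Leave the glue bottle, the tape roll and the jar of pins where they stand.

Things in the scene. Friction and masses are not known exactly. Their poses are not given: they have to be found in the camera images.
- box_frame: Deep picture box frame lying face up, fixed to the bench (25 mm high stops at both ends). Outside 410 (its x, pointing roughly away from the robot) x 230 (y) mm; wooden border 20 mm wide, 62 mm high. Inside room 370 x 190 mm, floor 5 mm above the bench, covered by a white mount with a window. Origin: centre of the underside, at bench height; z up.
- window (a point): Centre of the open window (no glass) in the rigid white mount, level with the mount's face, axes as the frame's. Window 170 (x) x 140 (y) mm, centred. Mount: underside 53 mm, face 58 mm above the bench; it overhangs the inside by 100 mm at both x ends and 25 mm along both long sides.
- stick_mid (a point): Centre (half-way up) of the straightedge: loose plain light wooden stick, 240 (its x) x 22 (y) x 12 (z) mm, about 80 g, lying flat inside on the frame's floor roughly along its x, ends hidden under the mount. A thin steel strip marks its middle. Up to 35 mm off-centre lengthwise; slid home against one end wall, its other end shows in the window, 30 mm from the edge.
- stick_end_a (a point): Middle of the straightedge's +x end face, 120 mm from its centre.
- stick_end_b (a point): Middle of the straightedge's -x end face, 120 mm from its centre.
- straightedge: The straightedge as a whole; origin in the middle of its underside, x along it, z up through its broad upper face.
- glue_bottle: White glue bottle with a blue cap, 56 mm across, 130 mm high, standing beside the frame on its +y side; origin at its foot. Bystander.
- tape_roll: Roll of tape lying flat, 100 mm across, 24 mm high, beside the frame on its -y side; origin at the centre of its underside. Bystander.
- pin_jar: Small glass jar with steel lid, 52 mm across, 65 mm high, beside the frame on its -y side; origin at its foot. Bystander.

How it is judged:
By the outcome, as a careful person would: the job done as asked, in the order asked, and still so for the second after the job is handed in, while the arm keeps its last pose, push and grip.
It also fails if it takes over 48 s, if anything falls off the work surface, if the arm or the gripper's body presses on something with over 40 N, if the wrist force passes 120 N, or if a joint passes its speed limit or range.

### The arm

A 7-joint arm with a two-finger parallel gripper is mounted at the origin on the work surface. World frame = base frame: x ahead of the robot, y to its left, z up, the work surface at z = 0. Lengths are in m, angles in rad, forces in N, time in s.
With the tool pointing down it reaches from about 0.4 to 0.85 m from the base axis. Payload 4.5 kg.
Tool frame: the origin (TCP) lies on the centre line of the jaws, within the pads' length; the fingertips stand r.tip_extent ahead of it and the grasp point (between the pads) is the TCP (r.tip_extent is the distance from the TCP to the fingertips, in m); z points along the fingers, y is the line along which they close (so a half turn about z gives the same grasp; the last joint's range is limited). The gripper opens to 88 mm and grips with 3 to 60 N. Pads are 18 mm wide; open, the fingers measure 123 mm over their backs; the gripper's body (75 mm by 187 mm) begins 45 mm behind the grasp point.
Start: joints at [-1.299, 0.689, -0.195, 1.565, 0.157, 0.902, -0.215], TCP at [0.147, 0.607, 0.258] pointing down, gripper open.
Joint ranges: [-3.01, 3.01], [-0.46, 2.08], [-1.47, 1.51], [0.13, 2.56], [-1, 4.14], [0.04, 2.09], [-2.66, 2.66]. Speed limits (rad/s): [2.57, 2.57, 3.14, 3.14, 3.14, 3.14, 3.14].

### API

Orientations are given as a unit quaternion [x, y, z, w].
In Python, from plant import sensors, vision, finish_job, r gives the robot as it stands. The module is installed in compiled form; this text tells all that it offers.
- The arm moves only by the tool step_arm, never from a script. Its argument "steps" is a list of rows, each a list of 2 entries, a list of its own where there are three numbers: the shift along the tool's x, y, z in cm, then the turn, a rotation vector about the tool's x, y, z in degrees. A call has 1 to 12 rows; each row shifts and turns the commanded pose from where the row before left it, along the tool's axes as they then stand; what a row does not reach is not made up. A row lasts 1/8 s, in which the tool goes at most 62.5 mm and 10.7 degrees, less where a joint would pass 70% of its speed; a pose out of reach is approached as far as the arm can. A call with a gripper value outside its range is refused whole. "claw" is the opening, from -1 (shut) to 1 (fully open), set as the call begins (left out, the last holds). The fingers move at their own pace and stop on an object; "grip_force" is the grip in N (left out, the last holds). Time passes only in rows, so rows that do not move let the fingers close. It gives the time, the measured TCP pose, the force, the opening and the grip force at its end, in the units of the state.
- sensors.get_state(): the state, without advancing time (a new reading comes with each control period).
- vision.snapshot(name): name is "side" or "top"; returns a dict with "img" (480x640x3 uint8, red, green, blue), "fx", "fy", "cx", "cy" (pixels), "k1" (the pictures are not rectified: a ray, as slopes to the right and down, at radius r is drawn at 1 + k1 r^2 times it, then the intrinsics apply), "position" and "rotation" of the camera in the world. Camera axes: x right, y down, z forward; pixel columns grow to the right and rows downward; lengths in m; the calibration is good to about 2 mm. A picture is of the moment at which its call begins. There is no depth.
- finish_job(): hands the job in; it is judged then, once.
The state is a dict: "clock": time; "q": joint angles; "qd": joint speeds; "joint_torque": joint torques, N m; "tool_pos": TCP position; "eef_rot": TCP orientation; "contact_force": force on the tool from outside, world axes, zero at the start; "moment": the same for the moment, N m; "opening": opening from 0.0 (shut) to 1.0 (fully open); "finger_force": force on a finger pad.
Only numpy, scipy, OpenCV 4.12 (cv2) and the standard library are available. Lean on these libraries where they do the work, as an engineer would, in place of code of your own. Each camera call takes 0.05 s, during which the arm holds its last target. There are 200 camera calls.

## Working session

There is one attempt and no reset: what is moved stays moved. The work goes in short steps, Python scripts to look and compute and a tool call to move; the robot and the scene stay as the last step left them, time stands still between calls to the robot, and variables do not carry over. Pictures are saved under pics/ and viewed, at most 10 in all, crops included, and the job is handed in when it is done.

Besides the shell and the picture viewer there is one more tool, called after "Call:" in YAML: its name, and indented under it one key for each argument. step_arm: Moves the arm, as the interface text tells. Its arguments: {"type":"object","properties":{"steps":{"type":"array"},"claw":{"type":"number"},"grip_force":{"type":"number"}},"required":["steps"]}

```bash
mkdir -p pics; cat > h.py <<'E'
import numpy as np,cv2
from plant import sensors,vision,r
def snap(n,f):
    s=vision.snapshot(n); cv2.imwrite('pics/'+f,cv2.cvtColor(s['img'],cv2.COLOR_RGB2BGR))
    np.save('pics/'+n+'.npy',{k:s[k] for k in s if k!='img'},allow_pickle=True); return s
def cal(n): return np.load('pics/'+n+'.npy',allow_pickle=True).item()
def ray(s,u,v):
    K=np.array([[s['fx'],0,s['cx']],[0,s['fy'],s['cy']],[0,0,1.]])
    p=cv2.undistortPoints(np.array([[[u,v]]],float),K,np.array([s['k1'],0,0,0.]))[0,0]
    return np.array(s['position']),np.array(s['rotation'])@np.array([p[0],p[1],1])
def atz(s,u,v,z):
    o,d=ray(s,u,v); return o+d*(z-o[2])/d[2]
def proj(s,P):
    R=np.array(s['rotation']); c=R.T@(np.array(P)-np.array(s['position'])); x,y=c[:2]/c[2]; f=1+s['k1']*(x*x+y*y)
    return s['fx']*x*f+s['cx'],s['fy']*y*f+s['cy']
E
python3 - <<'E'
from h import *
for n in('top','side'):
    s=snap(n,n+'0.png'); print({k:s[k] for k in s if k!='img'})
print(sensors.get_state(),r.tip_extent)
E
```

```text
{'fx': 572.0532549232399, 'fy': 572.0532549232399, 'cx': 332.6309193173043, 'cy': 250.81105418505788, 'k1': -0.11585075465961282, 'position': array([0.47883375, 0.03470316, 1.0159121 ]), 'rotation': array([-0.70207906,  0.71084168, -0.02592221,  0.03342359])}
{'fx': 451.96992704665723, 'fy': 451.96992704665723, 'cx': 324.81862451812395, 'cy': 231.6078799488509, 'k1': -0.03502264242579801, 'position': array([ 0.3259272 , -0.4987082 ,  0.61509118]), 'rotation': array([ 0.90126562, -0.19372255,  0.07118553, -0.38095206])}
{'clock': 0.1, 'q': array([-1.29915888,  0.68988798, -0.1944986 ,  1.56621374,  0.15732551,
        0.90253031, -0.21507566]), 'qd': array([-0.00099326, -0.00217511, -0.00086091, -0.00263399, -0.0010024 ,
        0.00105901,  0.00037446]), 'joint_torque': array([-2.33376413e-03, -5.28507221e+01, -1.27089500e+00, -1.53841031e+01,
       -5.24212781e-02,  1.99720605e-03,  3.91598212e-05]), 'tool_pos': array([0.14718456, 0.60687555, 0.25700426]), 'eef_rot': array([ 1.18590602e-01,  9.92942894e-01, -8.23593342e-04, -1.87721862e-05]), 'contact_force': array([ 0.28002836, -0.6709717 , -0.37919265]), 'moment': array([-0.02918431, -0.00982613,  0.04770646]), 'finger_force': 0.0, 'opening': 1.0058751237605132} 0.019
```

View pics/top0.png

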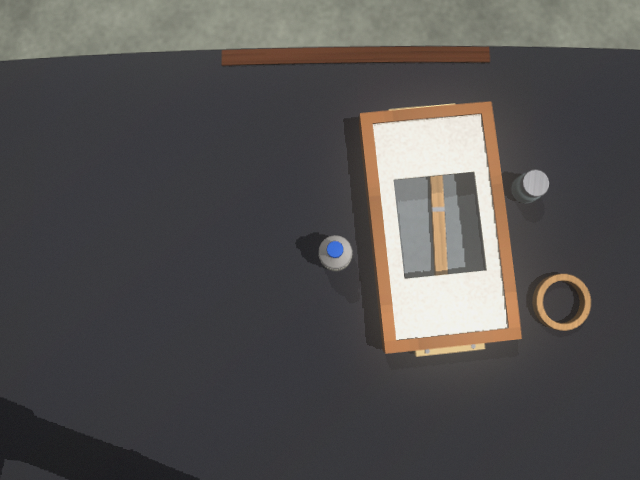

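View pics/side0.png

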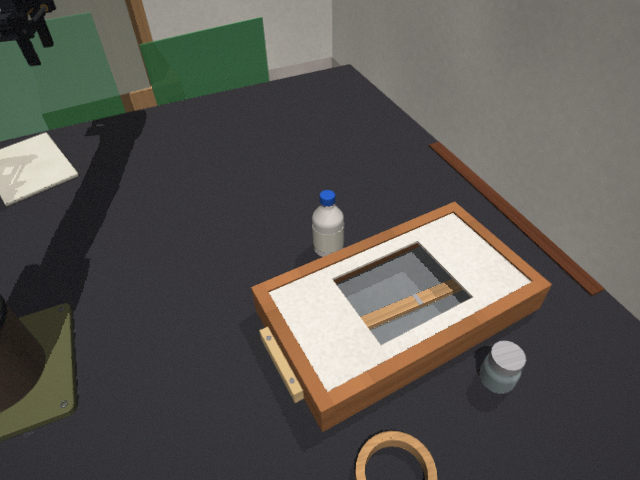

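The top view shows the frame with window corners near (394,179), (474,172), (486,269) and (404,278). The stick runs from (437,176) to (440,271), with its steel strip at about (437,210). In the side view the strip is near (418,299). Next I'll enlarge the window.

```bash
sed -i "s/np.array(s\['rotation'\])/Rot(s)/g" h.py; cat >> h.py <<'E'
from scipy.spatial.transform import Rotation as Ro
def Rot(s): return Ro.from_quat(s['rotation']).as_matrix()
E
python3 - <<'E'
from h import *
i=cv2.imread('pics/top0.png')[160:290,380:510]
cv2.imwrite('pics/c1.png',cv2.resize(i,None,fx=4.6,fy=4.6,interpolation=cv2.INTER_CUBIC)[:598])
s=cal('top')
for p in[(394,179),(474,172),(486,269),(404,278)]: print(atz(s,*p,.058).round(4))
print(atz(s,437.5,210,.017).round(4))
for p in[(336,253)]: print(atz(s,*p,.09))
E
```

```text
[ 0.6808 -0.0615  0.058 ]
[ 0.6918 -0.1992  0.058 ]
[ 0.5254 -0.2137  0.058 ]
[ 0.5123 -0.0746  0.058 ]
[ 0.633  -0.1414  0.017 ]
[0.55317516 0.03864086 0.09      ]
```

View pics/c1.png

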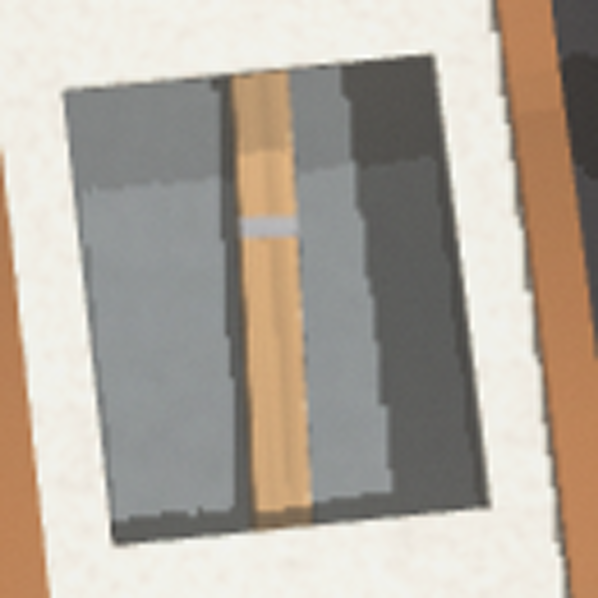

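The crop gives window corners at full-image (393.9,179.8), (474.1,172.0), (486.3,270.2) and (404.6,278.5). The stick axis runs from (436.5,176) to (441.7,274), with the strip at (438.5,209.6).

```bash
cat >> h.py <<'E'
def delta(P,R):
    "tool-frame shift cm and rotvec deg from the measured pose to P,R(matrix)"
    st=sensors.get_state(); R0=Ro.from_quat(st['eef_rot']).as_matrix()
    print('shift cm',(R0.T@(np.array(P)-st['tool_pos'])*100).round(2),'rot deg',np.degrees(Ro.from_matrix(R0.T@R).as_rotvec()).round(2),'dist',np.linalg.norm(np.array(P)-st['tool_pos']).round(3))
E
python3 - <<'E'
from h import *
s=cal('top')
W=np.array([atz(s,*p,.058) for p in[(393.9,179.8),(474.1,172),(486.3,270.2),(404.6,278.5)]])
c=W.mean(0);ax=(W[0]+W[1]-W[2]-W[3])/2;L=np.linalg.norm(ax)
yw=W[0]+W[3]-W[1]-W[2]; f=np.degrees([np.arctan2(ax[1],ax[0]),np.arctan2(-yw[0],yw[1])])
print('win',c,L,np.linalg.norm(yw)/2,f)
a=atz(s,436.5,175.9,.017);b=atz(s,441.7,274.3,.017);m=atz(s,438.5,209.6,.017)
psi=np.arctan2(*(a-b)[1::-1]);print('stick',m,np.degrees(psi))
ph=np.radians(f.mean());F=np.array([[np.cos(ph),np.sin(ph)],[-np.sin(ph),np.cos(ph)]])
print('mid in frame',F@(m-c)[:2])
s2=cal('side');print('side check strip',atz(s2,418,299,.017))
d=np.array([np.cos(psi),np.sin(psi),0]);R=np.c_[-d,np.cross([0,0,-1],-d),[0,0,-1]]
delta(m-.04*d+[0,0,.183],R)
E
```

```text
win [ 0.60149676 -0.137617    0.058     ] 0.16881582846507065 0.13886921871084226 [4.93973437 5.02349997]
stick [ 0.63365051 -0.14320286  0.017     ] 1.3291372726156168
mid in frame [ 0.03154723 -0.00835687]
side check strip [ 0.63655539 -0.14378513  0.017     ]
shift cm [-61.08 -62.46   5.81] rot deg [ -0.09  -0.   -14.95] dist 0.876
```

Call:
step_arm:
  steps:
    - [[-4, -4.1, 0], [0, 0, 0]]
    - [[-4, -4.1, 0], [0, 0, 0]]
    - [[-4, -4.1, 0], [0, 0, 0]]
    - [[-4, -4.1, 0], [0, 0, 0]]
    - [[-4, -4.1, 0], [0, 0, 0]]
    - [[-4, -4.1, 0], [0, 0, 0]]
    - [[-4, -4.1, 0], [0, 0, 0]]
    - [[-4, -4.1, 0], [0, 0, 0]]
    - [[-4, -4.1, 0], [0, 0, 0]]
    - [[-4, -4.1, 0], [0, 0, 0]]
    - [[-4, -4.1, 0], [0, 0, 0]]
    - [[-4, -4.1, 0], [0, 0, 0]]
  claw: 0.1

```text
clock: 1.6
tool_pos: [0.4984, 0.0145, 0.2576]
eef_rot: [0.119, 0.993, 0.0, -0.0]
contact_force: [0.2, 0.7, -0.2]
opening: 0.545
finger_force: 0.0
```

```bash
cat > d.py <<'E'
from h import *
import sys
psi=np.radians(1.33);d=np.array([np.cos(psi),np.sin(psi),0]);R=np.c_[-d,np.cross([0,0,-1],-d),[0,0,-1]]
m=np.array([.6337,-.1432,0])
if __name__=='__main__':
    delta(m-.04*d+[0,0,float(sys.argv[1])],R)
    st=sensors.get_state();print(st['q'].round(2),st['tool_pos'],st['clock'],st['opening'])
E
python3 d.py .15
```

```text
shift cm [-13.   -13.17  10.75] rot deg [  0.02  -0.02 -14.95] dist 0.214
[ 0.06  0.53 -0.28  1.94  0.22  0.7   0.98] [0.49844548 0.01449235 0.25755575] 1.6 0.5453764269339899
```

Call:
step_arm:
  steps:
    - [[-4, -4, 0.5], [0, 0, 0]]
    - [[-4, -4, 1], [0, 0, 0]]
    - [[-4, -4, 3], [0, 0, 0]]
    - [[-1, -1.2, 3.3], [0, 0, 0]]
    - [[0, 0, 3], [0, 0, -7.5]]
    - [[0, 0, 0], [0, 0, -7.5]]
    - [[0, 0, 0], [0, 0, 0]]

```text
clock: 2.48
tool_pos: [0.592, -0.1416, 0.1497]
eef_rot: [-0.011, 1.0, 0.0, -0.001]
contact_force: [-0.5, 0.6, -0.0]
opening: 0.548
finger_force: 0.0
```

```bash
python3 d.py .026; python3 - <<'E'
from h import *
s=snap('top','t2.png');s2=snap('side','s2.png')
a=s['img'][90:370,330:550];b=s2['img'][180:440,230:560]
a=cv2.resize(a,None,fx=2,fy=2);b=cv2.resize(b,None,fx=1.05,fy=1.05)
o=np.zeros((560,440+b.shape[1],3),np.uint8);o[:,:440]=a;o[:b.shape[0],440:]=b
cv2.imwrite('pics/c2.png',o[:,:,::-1])
E
```

```text
shift cm [-0.18 -0.27 12.37] rot deg [ 0.05 -0.07 -0.04] dist 0.124
[ 0.34  0.82 -0.32  1.7   0.37  0.68  1.42] [ 0.59197777 -0.14157847  0.14966557] 2.475 0.5475110314337764
```

View pics/c2.png

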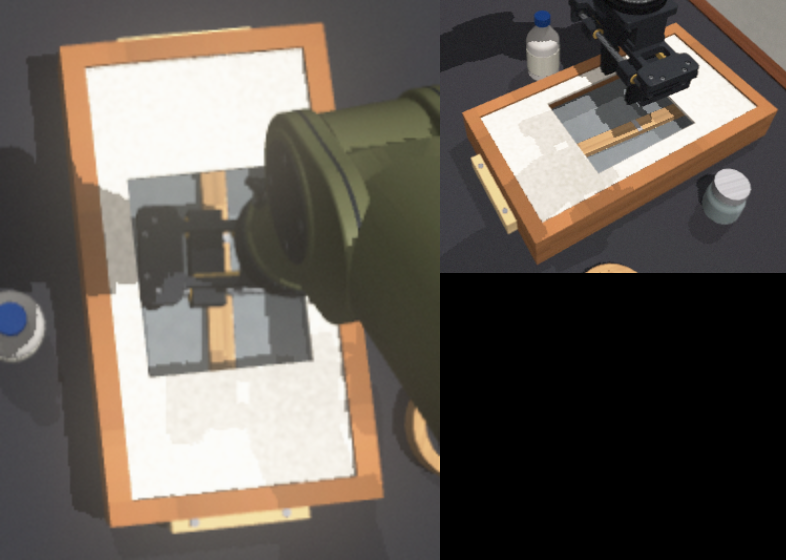

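The crop shows the open fingers straddling the stick at about (213,250), inside the window. The bottle and jar are clear, so I'll descend.

Call:
step_arm:
  steps:
    - [[-0.2, -0.3, 3], [0, 0, 0]]
    - [[0, 0, 3], [0, 0, 0]]
    - [[0, 0, 3], [0, 0, 0]]
    - [[0, 0, 2], [0, 0, 0]]
    - [[0, 0, 1], [0, 0, 0]]
    - [[0, 0, 0.3], [0, 0, 0]]
    - [[0, 0, 0], [0, 0, 0]]

```text
clock: 3.45
tool_pos: [0.5949, -0.1446, 0.028]
eef_rot: [-0.012, 1.0, -0.0, 0.001]
contact_force: [0.9, -1.1, 0.2]
opening: 0.55
finger_force: 0.0
```

Call:
step_arm:
  steps:
    - [[0, 0, 0], [0, 0, 0]]
    - [[0, 0, 0], [0, 0, 0]]
    - [[0, 0, 0], [0, 0, 0]]
    - [[0, 0, 0], [0, 0, 0]]
    - [[0, 0, 0], [0, 0, 0]]
    - [[0, 0, 0], [0, 0, 0]]
  claw: -1
  grip_force: 25

```text
clock: 4.2
tool_pos: [0.5947, -0.1442, 0.0278]
eef_rot: [-0.012, 1.0, 0.0, 0.0]
contact_force: [-0.9, 0.2, 5.3]
opening: 0.249
finger_force: 25.0
```

Call:
step_arm:
  steps:
    - [[0, 0, -0.2], [0, 0, 0]]
    - [[-0.6, 0.04, 0], [0, 0, 0]]
    - [[-0.8, 0.05, 0], [0, 0, 0]]
    - [[-0.8, 0.05, 0], [0, 0, 0]]
    - [[-0.6, 0.04, 0], [0, 0, 0]]
    - [[-0.2, 0, 0], [0, 0, 0]]
    - [[0, 0, 0], [0, 0, 0]]
    - [[0, 0, 0], [0, 0, 0]]

```text
clock: 5.2
tool_pos: [0.624, -0.1421, 0.0294]
eef_rot: [-0.012, 1.0, -0.0, -0.0]
contact_force: [-0.2, -0.3, -0.1]
opening: 0.245
finger_force: 25.0
```

```bash
python3 - <<'E'
from h import *
s=snap('top','t3.png');s2=snap('side','s3.png')
a=s['img'][150:300,370:520];b=s2['img'][230:370,310:500]
a=cv2.resize(a,(390,390));b=cv2.resize(b,(400,295))
o=np.zeros((390,790,3),np.uint8);o[:,:390]=a;o[:295,390:]=b
cv2.imwrite('pics/c3.png',o[:,:,::-1])
E
```

```text
(no output)
```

View pics/c3.png

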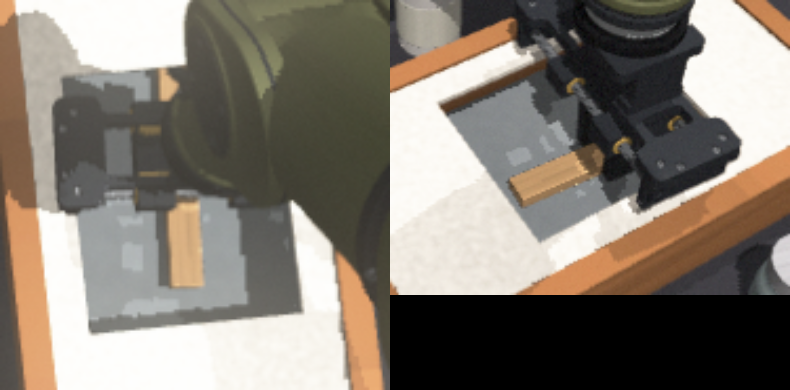

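The stick slid with the gripper. Its near end now shows in the window at crop (185,287), about 27 mm from the edge, as planned. Next I'll tip it up.

Call:
step_arm:
  steps:
    - [[-0.17, 0, -1.04], [0, 3.75, 0]]
    - [[-0.17, 0, -1.04], [0, 3.75, 0]]
    - [[-0.17, 0, -1.04], [0, 3.75, 0]]
    - [[-0.17, 0, -1.04], [0, 3.75, 0]]
    - [[0, 0, 0], [0, 0, 0]]
    - [[0, 0, 0], [0, 0, 0]]

```text
clock: 6.05
tool_pos: [0.6346, -0.1418, 0.0695]
eef_rot: [-0.012, 0.991, -0.002, -0.13]
contact_force: [-0.1, -0.4, -1.0]
opening: 0.24
finger_force: 25.0
```

```bash
python3 - <<'E'
from h import *
st=sensors.get_state();print(st['tool_pos'],Ro.from_quat(st['eef_rot']).as_matrix().round(3),st['q'].round(2),st['contact_force'],st['moment'])
s=snap('top','t4.png');s2=snap('side','s4.png')
a=s['img'][150:300,370:520];b=s2['img'][210:370,310:500]
a=cv2.resize(a,(390,390));b=cv2.resize(b,(400,337))
o=np.zeros((390,790,3),np.uint8);o[:,:390]=a;o[:337,390:]=b
cv2.imwrite('pics/c4.png',o[:,:,::-1])
E
```

```text
[ 0.63459422 -0.14179037  0.06952261] [[-0.966 -0.024 -0.259]
 [-0.023  1.    -0.006]
 [ 0.259  0.    -0.966]] [ 0.27  1.08 -0.3   1.32  0.34  1.06  1.47] [-0.10795497 -0.3588107  -0.96611589] [-0.0019979  -0.31286775  0.03112567]
```

View pics/c4.png

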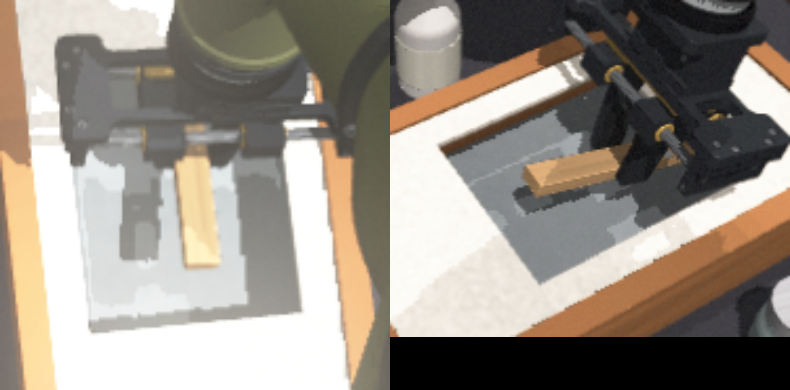

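The near end has risen clear of the floor: top crop (200,268), side crop (545,178). I'll check it against the projection for a rigid grip.

```bash
python3 - <<'E'
from h import *
st=sensors.get_state();R=Ro.from_quat(st['eef_rot']).as_matrix()
for sg in(-1,1):
  P=st['tool_pos']+R@[.08,.011*sg,.008]
  u,v=proj(cal('top'),P);print('topcrop',(u-370)*2.6,(v-150)*2.6)
  u,v=proj(cal('side'),P);print('sidecrop',390+(u-310)*2.1,(v-210)*2.1)
E
```

```text
topcrop 217.75610804546693 261.1898696953041
sidecrop 537.687362185192 180.1979351825162
topcrop 183.20021358490047 262.472553854679
sidecrop 522.1450548339985 158.04569341334468
```

The match is within about 3 mm, so the grip is holding rigid. Now I'll draw it out along its own axis.

Call:
step_arm:
  steps:
    - [[1, 0, 0], [0, 0, 0]]
    - [[2, 0, 0], [0, 0, 0]]
    - [[2, 0, 0], [0, 0, 0]]
    - [[2, 0, 0], [0, 0, 0]]
    - [[2, 0, 0], [0, 0, 0]]
    - [[2, 0, 0], [0, 0, 0]]
    - [[1, 0, 0], [0, 0, 0]]
    - [[0, 0, 0], [0, 0, 0]]
    - [[0, 0, 0], [0, 0, 0]]

```text
clock: 7.28
tool_pos: [0.5201, -0.1443, 0.101]
eef_rot: [-0.012, 0.991, -0.001, -0.13]
contact_force: [-0.4, -0.6, -0.4]
opening: 0.247
finger_force: 25.0
```

```bash
python3 - <<'E'
from h import *
s=snap('top','t5.png');s2=snap('side','s5.png')
a=s['img'][150:300,370:520];b=s2['img'][180:420,220:520]
a=cv2.resize(a,(390,390));b=cv2.resize(b,(400,320))
o=np.zeros((390,790,3),np.uint8);o[:,:390]=a;o[:320,390:]=b
cv2.imwrite('pics/c5.png',o[:,:,::-1])
E
```

```text
(no output)
```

View pics/c5.png

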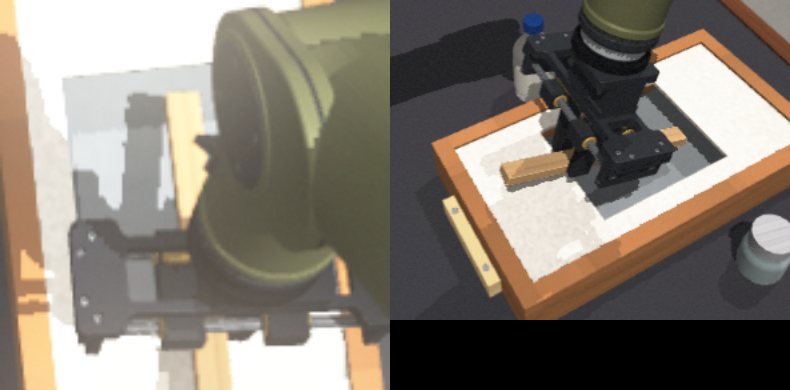

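The far end shows at top crop (183,93), about 12 mm clear of the window's far edge, and the near end rides above the mount. I'll lift straight up, then level and centre it.

Call:
step_arm:
  steps:
    - [[0.3, 0, -1], [0, 0, 0]]
    - [[0.5, 0, -1.9], [0, 0, 0]]
    - [[0.5, 0, -1.9], [0, 0, 0]]
    - [[0.5, 0, -1.9], [0, 0, 0]]
    - [[0.4, 0, -1.5], [0, 0, 0]]
    - [[0, 0, 0], [0, -4, 0]]
    - [[0, 0, 0], [0, -4, 0]]
    - [[0, 0, 0], [0, -4, 0]]
    - [[0, 0, 0], [0, -3, 0]]
    - [[-2, 0, 0], [0, 0, 0]]
    - [[-2, 0, 0], [0, 0, 0]]
    - [[0, 0, 0], [0, 0, 0]]

```text
clock: 8.88
tool_pos: [0.5605, -0.1432, 0.1867]
eef_rot: [-0.012, 1.0, 0.0, 0.001]
contact_force: [-0.2, 0.3, -0.4]
opening: 0.244
finger_force: 25.0
```

Call:
step_arm:
  steps:
    - [[0, 0, 0], [0, 0, 0]]
    - [[0, 0, 0], [0, 0, 0]]
    - [[0, 0, 0], [0, 0, 0]]
    - [[0, 0, 0], [0, 0, 0]]

```text
clock: 9.38
tool_pos: [0.559, -0.1436, 0.186]
eef_rot: [-0.012, 1.0, -0.0, -0.0]
contact_force: [-0.7, -0.1, 0.2]
opening: 0.248
finger_force: 25.0
```

```bash
python3 - <<'E'
from h import *
s=snap('top','t6.png');s2=snap('side','s6.png')
st=sensors.get_state();R=Ro.from_quat(st['eef_rot']).as_matrix();print(R.round(3))
for x in(.08,-.16):
 for sg in(-1,1):
  P=st['tool_pos']+R@[x,.011*sg,.008]
  u,v=proj(s2,P);print(x,sg,'side',(u-220)*2.6,(v-170)*2.6)
b=cv2.resize(s2['img'][170:400,220:520],None,fx=2.6,fy=2.6)
cv2.imwrite('pics/c6.png',b[:,:,::-1])
E
```

```text
[[-1.    -0.024 -0.   ]
 [-0.024  1.     0.   ]
 [ 0.     0.    -1.   ]]
0.08 -1 side 294.6430334783457 261.9160579945526
0.08 1 side 275.4150415901623 231.86616307795353
-0.16 -1 side 686.833952938092 115.26805672697249
-0.16 1 side 661.3482825699167 91.67468812871732
```

View pics/c6.png

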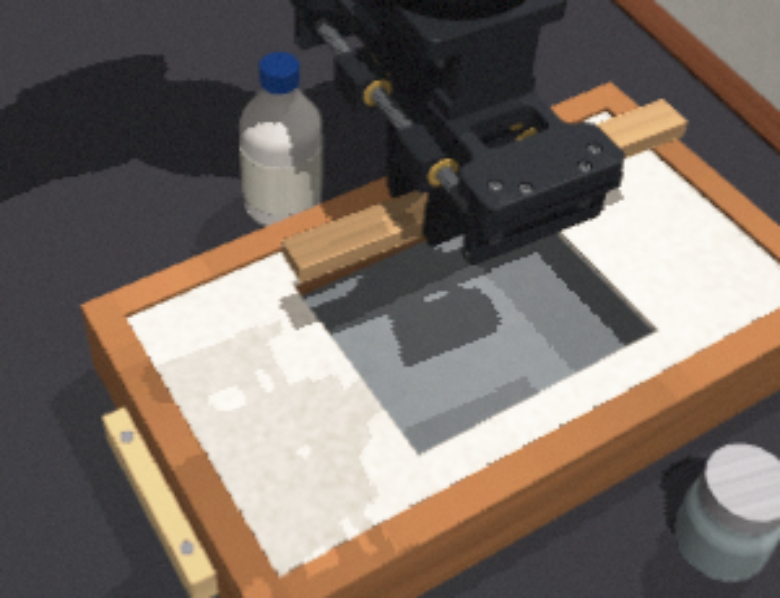

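The stick is held level: both ends sit about 8 crop pixels below their predicted places, so there's no real tilt. Its underside is about 10 cm above the frame, clear of the window, and the bottle and jar haven't moved. I'll hand it in.

```bash
python3 -c "
from plant import sensors,finish_job
import numpy as np
print(abs(np.array(sensors.get_state()['qd'])).max()); print(finish_job())"
```

```text
0.001963590113179178
the job is handed in; nothing more can be done
None
```

The straightedge is out of the frame and held level and still in the gripper, about 10 cm above it; the arm never came near the glue bottle, tape roll or pin jar, and the job is handed in at about 9.5 s of the 48 s allowed.

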